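Pack the concrete tealight cups, one to a well

TASK

Finish packing the wooden carrier: put the three concrete tealight cups standing on the bench into its three empty wells, so that every well holds exactly one cup, upright and flat on the well's floor. Set each cup down gently rather than dropping it, do not tip any cup over, and leave the bottle, the line reel and the two solid concrete cubes standing where they are.

Things in the scene. Friction and masses are not known exactly. Their poses are not given: they have to be found in the camera images.
- cup_0: grey cast-concrete tealight cup: round, straight-sided, open on top, 57 mm outside diameter, 60 mm high, wall about 14 mm (the hollow is too narrow for a finger), about 0.2 kg; origin at the centre of its underside, z up. Starts upright on the bench to the robot's left (+y), at a place that changes.
- cup_1: grey cast-concrete tealight cup: round, straight-sided, open on top, 57 mm outside diameter, 58 mm high, wall about 14 mm (the hollow is too narrow for a finger), about 0.2 kg; origin at the centre of its underside, z up. Starts upright on the bench to the robot's left (+y), at a place that changes.
- cup_2: grey cast-concrete tealight cup: round, straight-sided, open on top, 57 mm outside diameter, 60 mm high, wall about 14 mm (the hollow is too narrow for a finger), about 0.2 kg; origin at the centre of its underside, z up. Starts upright on the bench to the robot's left (+y), at a place that changes.
- cup_3: grey cast-concrete tealight cup: round, straight-sided, open on top, 57 mm outside diameter, 58 mm high, wall about 14 mm (the hollow is too narrow for a finger), about 0.2 kg; origin at the centre of its underside, z up. Starts already packed in a well of the carrier.
- cup_4: grey cast-concrete tealight cup: round, straight-sided, open on top, 57 mm outside diameter, 60 mm high, wall about 14 mm (the hollow is too narrow for a finger), about 0.2 kg; origin at the centre of its underside, z up. Starts already packed in a well of the carrier.
- cup_5: grey cast-concrete tealight cup: round, straight-sided, open on top, 57 mm outside diameter, 58 mm high, wall about 14 mm (the hollow is too narrow for a finger), about 0.2 kg; origin at the centre of its underside, z up. Starts already packed in a well of the carrier.
- carrier: wooden packing tray fixed to the bench, 180 x 264 mm, with 2 x 3 square open wells (2 along its own x, 3 along its own y) divided by strips; origin at the centre of its underside. Floor 8 mm above the bench, tops of all walls and strips 30 mm above the bench, wells 72 x 72 mm and 22 mm deep, strips and walls 12 mm thick, well centres 84 mm apart both ways. A thin low carrying bar, reaching out 17 mm, on each short end. It stands at the robot's right (-y), turned any way.
- well_0 (a point): centre of the floor of one of the carrier's six wells (8 mm above the bench), axes as the carrier's; at carrier x -42 mm, y -84 mm
- well_1 (a point): centre of the floor of one of the carrier's six wells (8 mm above the bench), axes as the carrier's; at carrier x -42 mm, y +0 mm
- well_2 (a point): centre of the floor of one of the carrier's six wells (8 mm above the bench), axes as the carrier's; at carrier x -42 mm, y +84 mm
- well_3 (a point): centre of the floor of one of the carrier's six wells (8 mm above the bench), axes as the carrier's; at carrier x +42 mm, y -84 mm
- well_4 (a point): centre of the floor of one of the carrier's six wells (8 mm above the bench), axes as the carrier's; at carrier x +42 mm, y +0 mm
- well_5 (a point): centre of the floor of one of the carrier's six wells (8 mm above the bench), axes as the carrier's; at carrier x +42 mm, y +84 mm
- cube_a: bystander: solid grey concrete cube, 40 mm, standing among the cups; origin at the centre of its underside
- cube_b: bystander: solid grey concrete cube, 40 mm, standing among the cups; origin at the centre of its underside
- reel: bystander: reel of line, upright, 55 mm diameter, 54 mm high, standing among the cups; origin at the centre of its underside
- bottle: bystander: upright plastic oil bottle, 59 mm diameter, 170 mm high, standing between the cups and the carrier; origin at the centre of its underside
There are look-alikes about, which are no part of the job. Leave any green or pink look-alike of the cup_2 alone.

How it is judged:
By the outcome, as a careful person would: the job done as asked, in the order asked, and still so for the second after the job is handed in, with the robot touching nothing.
It also fails if it takes over 72 s, if anything falls off the work surface, if the arm or the gripper's body presses on something with over 40 N, if the wrist force passes 120 N, or if a joint passes its speed limit or range.

ROBOT

A 7-joint arm with a two-finger parallel gripper is mounted at the origin on a cart in front of the work surface, level with it; the furniture and walls round the work are solid. World frame = base frame: x ahead of the robot, y to its left, z up, the work surface at z = 0. Lengths are in m, angles in rad, forces in N, time in s.
With the tool pointing down it reaches from about 0.425 to 0.925 m from the base axis. Payload 6.8 kg.
Tool frame: the origin (TCP) lies at the very end of the fingers, on their centre line; the grasp point (between the pads) lies 19 mm behind it; z points along the fingers, y is the line along which they close (so a half turn about z gives the same grasp; the last joint's range is limited). The gripper opens to 85 mm and grips with 20 to 120 N. Pads are 22 mm wide; open, the fingers measure 114 mm over their backs; the gripper's body (76 mm by 85 mm) begins 54 mm behind the grasp point. The pads swing forward as they close: fully open they stand 13 mm farther back than shut.
Start: joints at [-1.254, 0.477, 0.022, 1.555, -0.011, 1.109, -0.083], TCP at [0.278, 0.615, 0.231] pointing down, gripper open.
Joint ranges: [-2.96, 2.96], [-0.34, 2.1], [-1.41, 1.46], [0.24, 2.44], [-1.37, 4.51], [0.17, 1.92], [-2.96, 2.96]. Speed limits (rad/s): [2.39, 2.39, 3.14, 3.14, 3.14, 3.14, 3.14].

INTERFACE

Orientations are given as a rotation vector (axis times angle).
In Python, from bench import r gives the robot as it stands.
- The arm moves only by the shell command python3 -m jog 'ROWS' [FORCE]. ROWS is JSON, a list of rows, each an object of numbers: "fingers": the finger opening in m, from 0 to 0.0854; "x", "y", "z": the shift along the tool's x, y, z in m; "rx", "ry", "rz": the turn, a rotation vector about the tool's x, y, z in degrees. In form: [{"fingers": .., "x": .., "y": .., "z": .., "rx": .., "ry": .., "rz": ..}, ...]. A call has 1 to 8 rows; each row shifts and turns the commanded pose from where the row before left it, along the tool's axes as they then stand; what a row does not reach is not made up. A row lasts 1/8 s, in which the tool goes at most 62.5 mm and 10.7 degrees, less where a joint would pass 70% of its speed; a pose out of reach is approached as far as the arm can. A call is refused whole if a number of a shift passes 0.0625 or a number of a turn 10.7, either way. A call with a gripper value outside its range is refused whole. The fingers move at their own pace and stop on an object; FORCE is the grip in N (left out, the last holds). Time passes only in rows, so rows that do not move let the fingers close. It gives the time, the measured TCP pose, the force, the opening and the grip force at its end, in the units of the state.
- r.get_obs(): the state, without advancing time (a new reading comes with each control period).
- r.grab_frame(name): name is "side" or "top"; returns (picture, depth): 384x512x3 uint8, red, green, blue; 384x512 float32, m along the optical axis (not along the pixel's ray), 0 where there is no reading.
- r.get_calibration(name): a dict with "mtx" (3x3 intrinsics, pixels), "extrinsics" (4x4, takes a point from camera to world coordinates). Camera axes: x right, y down, z forward; pixel columns grow to the right and rows downward; lengths in m; the calibration is good to about 2 mm. A picture is of the moment at which its call begins. get_calibration takes no time and is no camera call.
- r.hand_in(): hands the job in; it is judged then, once.
Trained networks look in the newest picture that a camera, given by its name, has taken for a name from the list of things; names that differ only in an ending like _2 or _b are one class to them, and where a whole thing is asked for, a point or a joint stands for the part that bears it (a point fixed in the world has none). Each returns a list of dicts, best first, with "score" (0 to 1); they miss things now and then, are a little off and sometimes report something else, mostly with a low value. They report only what shows in the picture. A call takes as long as a camera call. They do not tell look-alikes from the thing itself.
- r.search_frame(target, camera): "xyz" ([x, y, z] in m, in world coordinates, good to about 4 mm: the middle of the surface that is visible of it).
- r.landmark_of(target, camera): "xyz" ([x, y, z] in m, in world coordinates, good to about 4 mm: a listed point, or the origin of a listed thing).
The state is a dict: "clock": time; "joints": joint angles; "qvel": joint speeds; "tau": joint torques, N m; "tcp_pos": TCP position; "orientation": TCP orientation; "contact_force": force on the tool from outside, world axes, zero at the start; "moment": the same for the moment, N m; "grip_width": finger opening in m; "gripper_force": force on a finger pad.
Only numpy, scipy, OpenCV 4.12 (cv2) and the standard library are available. Lean on these libraries where they do the work, as an engineer would, in place of code of your own. Each camera call takes 0.05 s, during which the arm holds its last target. There are 200 camera calls.

## Working session

There is one attempt and no reset: what is moved stays moved. The work goes in short steps, Python scripts to look and compute and a shell command to move; the robot and the scene stay as the last step left them, time stands still between calls to the robot, and variables do not carry over. Pictures are saved under pics/ and viewed, at most 10 in all, crops included, and the job is handed in when it is done.

```bash
mkdir -p pics; ls
python3 - <<'E'
from bench import r
import cv2,numpy as np
for c in("top","side"):
    p,d=r.grab_frame(c); cv2.imwrite(f"pics/{c}0.png",p[:,:,::-1]); np.savez(f"{c}0.npz",p=p,d=d)
    for t in("cup_0","cube_a","reel","bottle","carrier"):
        for k in r.search_frame(t,c): print(c,t,np.round(k["xyz"],3),round(k["score"],2))
for t in["well_%d"%i for i in range(6)]+["cup_0","carrier"]:
    for k in r.landmark_of(t,"top")[:8]: print("lm",t,np.round(k["xyz"],3),round(k["score"],2))
o=r.get_obs();print(o)
for c in("top","side"):print(r.get_calibration(c))
E
```

```text
pics
top cup_0 [ 0.614 -0.225  0.041] 0.97
top cup_0 [ 0.455 -0.016  0.038] 0.87
top cup_0 [0.451 0.102 0.032] 0.78
top cup_0 [0.569 0.392 0.034] 0.74
top cup_0 [ 0.441 -0.145  0.042] 0.64
top cup_0 [0.441 0.293 0.038] 0.63
top cup_0 [0.508 0.19  0.038] 0.57
top cup_0 [0.623 0.192 0.041] 0.56
top cube_a [0.611 0.294 0.04 ] 0.8
top cube_a [0.527 0.289 0.039] 0.59
top reel [0.421 0.193 0.054] 0.55
top bottle [0.509 0.192 0.036] 0.72
top bottle [0.54  0.059 0.12 ] 0.67
top carrier [ 0.514 -0.188  0.012] 0.91
side cup_0 [ 0.451 -0.035  0.038] 0.96
side cup_0 [ 0.437 -0.159  0.051] 0.93
side cup_0 [ 0.605 -0.245  0.054] 0.92
side cup_0 [ 0.521 -0.165  0.049] 0.69
side cup_0 [0.511 0.175 0.05 ] 0.56
side cup_0 [0.426 0.279 0.044] 0.55
side cup_0 [ 0.509 -0.215  0.023] 0.42
side cube_a [0.606 0.282 0.029] 0.63
side cube_a [0.516 0.289 0.039] 0.62
side cube_a [ 0.506 -0.214  0.02 ] 0.38
side reel [ 0.506 -0.212  0.021] 0.66
side bottle [0.547 0.04  0.084] 0.73
side carrier [ 0.51  -0.213  0.024] 0.9
lm well_0 [ 0.528 -0.227  0.005] 0.95
lm well_0 [ 0.615 -0.137  0.007] 0.71
lm well_0 [ 0.611
[... 2564 characters left out ...]
    2.69964952e-01],
       [-9.98711898e-01, -4.98358632e-02,  9.53581986e-03,
         3.07354705e-02],
       [ 9.02108677e-04, -2.05345108e-01, -9.78689212e-01,
         1.15857555e+00],
       [ 0.00000000e+00,  0.00000000e+00,  0.00000000e+00,
         1.00000000e+00]])}
{'mtx': array([[472.3339776 ,   0.        , 256.43597051],
       [  0.        , 472.3339776 , 187.63601033],
       [  0.        ,   0.        ,   1.        ]]), 'extrinsics': array([[ 0.90493534, -0.18663218,  0.38244015, -0.09011028],
       [-0.42552074, -0.38647387,  0.8182726 , -1.22283741],
       [-0.00491287, -0.90322001, -0.42914972,  0.71257581],
       [ 0.        ,  0.        ,  0.        ,  1.        ]])}
```

View pics/top0.png

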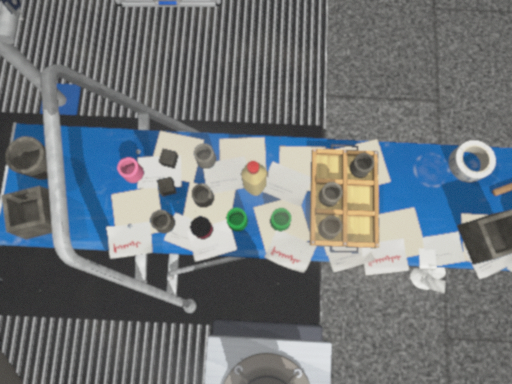

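View pics/side0.png

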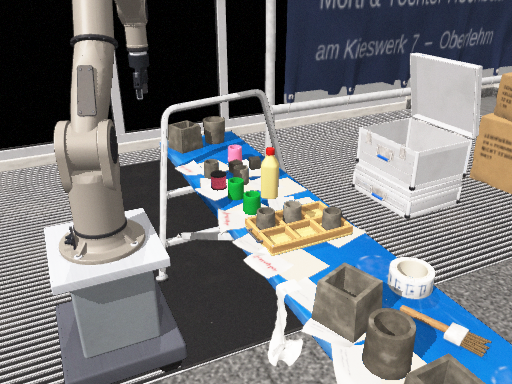

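The top view shows these grey, round, open cups on the bench: (205,155), (203,195) and (162,220). The look-alikes are pink at (130,170) and green at (236,218) and (281,218). The dark object with a red rim at (202,228) is the reel, and the cubes are at (168,158) and (166,186). The empty wells are at about (328,165), (360,197) and (358,229). A tubular rail also arches over the bench, so I'll locate it and refine the cups from depth.

```bash
cat > h.py <<'E'
import numpy as np,cv2
from bench import r
def cloud(c,d):
    k=r.get_calibration(c);M=k["mtx"];E=k["extrinsics"]
    v,u=np.mgrid[:d.shape[0],:d.shape[1]]
    P=np.stack([(u-M[0,2])/M[0,0]*d,(v-M[1,2])/M[1,1]*d,d],-1)
    W=P@E[:3,:3].T+E[:3,3]; W[d<=0]=np.nan
    return W
E
python3 - <<'E'
from h import *
from scipy.optimize import least_squares
p=np.load("top0.npz")
W=cloud("top",p["d"]);img=p["p"]
for n,c in dict(A=(.623,.192),B=(.508,.190),C=(.437,.295),w1=(.441,-.145),w2=(.530,-.145),w3=(.614,-.226),reel=(.421,.193),g1=(.452,.107),bot=(.54,.059),pink=(.569,.392),ca=(.611,.294),cb=(.527,.289)).items():
    m=(np.hypot(W[...,0]-c[0],W[...,1]-c[1])<.045)&(W[...,2]>.03)
    q=W[m]; t=q[q[:,2]>np.percentile(q[:,2],90)-.008]
    (x,y),rad=cv2.minEnclosingCircle(t[:,:2].astype(np.float32))
    print(n,np.round([x,y,rad,np.median(t[:,2])],3),np.round([t[:,0].min(),t[:,0].max(),t[:,1].min(),t[:,1].max()],3),len(t),img[m].mean(0).round())
# carrier
m=(W[...,2]>.022)&(W[...,2]<.036)&(W[...,0]>.35)&(W[...,0]<.72)&(W[...,1]<-.05)&(W[...,1]>-.35)
b=cv2.minAreaRect(W[m][:,:2].astype(np.float32));print("carrier",b,m.sum())
# tall things
for c in("top","side"):
    V=cloud(c,np.load(c+"0.npz")["d"])
    for ylo in np.arange(-.4,1,.1):
        m=(V[...,2]>.13)&(V[...,0]>.1)&(V[...,0]<1.1)&(V[...,1]>ylo)&(V[...,1]<ylo+.1)
        q=V[m]
        if len(q)>5: print(c,round(ylo,1),len(q),q.min(0).round(2),q.max(0).round(2))
    L=[(225,155),(60,75),(60,120),(58,160),(65,230),(120,280),(180,300),(188,306),(120,95),(170,118)] if c=="top" else [(165,250),(165,180),(165,130),(190,103),(230,97),(262,95),(272,120),(280,160)]
    for u,v in L: print(c,u,v,np.nanmean(V[v-1:v+2,u-1:u+2].reshape(-1,3),0).round(3),V[v,u].round(3))
I=cv2.resize(img[130:260,100:400],None,fx=2.6,fy=2.6,interpolation=cv2.INTER_CUBIC);cv2.imwrite("pics/crop.png",I[:,:,::-1])
E
```

```text
A [0.619 0.197 0.028 0.058] [0.592 0.645 0.172 0.224] 154 [129. 126. 119.]
B [0.509 0.194 0.027 0.058] [0.483 0.534 0.169 0.22 ] 155 [102.  99.  92.]
C [0.434 0.296 0.027 0.057] [0.407 0.46  0.269 0.323] 160 [103. 100.  93.]
w1 [ 0.439 -0.146  0.027  0.065] [ 0.413  0.465 -0.171 -0.119] 157 [137. 126. 108.]
w2 [ 0.528 -0.144  0.027  0.066] [ 0.501  0.555 -0.17  -0.118] 160 [132. 122. 106.]
w3 [ 0.613 -0.228  0.028  0.065] [ 0.585  0.64  -0.254 -0.201] 160 [111. 103.  89.]
reel [0.422 0.191 0.028 0.053] [0.395 0.45  0.164 0.218] 360 [63. 59. 59.]
g1 [0.449 0.1   0.027 0.059] [0.422 0.474 0.075 0.127] 148 [ 59. 147.  84.]
bot [0.557 0.061 0.015 0.168] [0.542 0.57  0.047 0.073] 121 [188. 158. 126.]
pink [0.569 0.395 0.027 0.058] [0.543 0.594 0.368 0.421] 163 [206. 122. 150.]
ca [0.61  0.297 0.028 0.039] [0.586 0.633 0.275 0.319] 217 [95. 92. 86.]
cb [0.531 0.296 0.027 0.039] [0.508 0.553 0.272 0.32 ] 228 [84. 82. 76.]
carrier ((0.5244314670562744, -0.18524834513664246), (0.2962172031402588, 0.18094323575496674), 0.47749969363212585) 2631
top -0.0 240 [0.53 0.04 0.13] [0.57 0.08 0.17]
to
[... 843 characters left out ...]
 0.51] [0.13 0.15 0.63]
side 0.4 782 [0.2  0.4  0.13] [0.78 0.5  0.61]
side 0.5 2002 [0.2  0.5  0.13] [0.78 0.6  0.6 ]
side 0.6 233 [0.23 0.6  0.25] [0.33 0.68 0.59]
side 0.7 2380 [0.92 0.71 0.13] [1.1  0.8  0.57]
side 0.8 914 [0.91 0.8  0.13] [0.97 0.85 0.56]
side 165 250 [ 0.175  0.011 -0.082] [ 0.147 -0.122  0.003]
side 165 180 [ 0.279  0.368 -0.013] [ 0.278  0.364 -0.011]
side 165 130 [0.31  0.424 0.16 ] [0.311 0.431 0.158]
side 190 103 [0.425 0.469 0.237] [0.423 0.463 0.238]
side 230 97 [0.605 0.509 0.23 ] [0.602 0.503 0.231]
side 262 95 [0.76  0.537 0.214] [0.759 0.534 0.214]
side 272 120 [0.819 0.557 0.091] [0.78  0.481 0.118]
side 280 160 [ 0.783  0.409 -0.037] [ 0.778  0.4   -0.033]
```

View pics/crop.png

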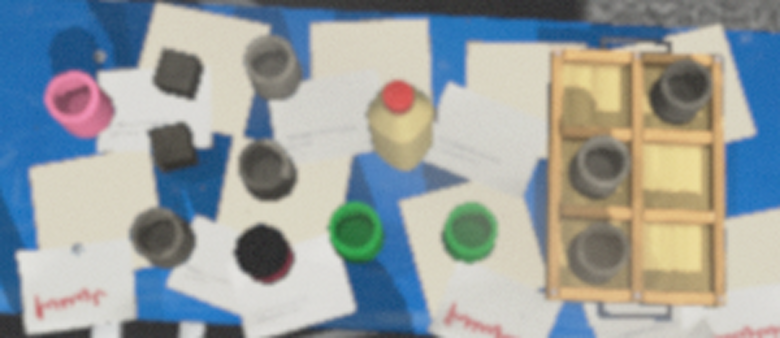

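The crop confirms the three grey open cups, in crop pixels: A (272,68), B (267,168), C (162,237). It also shows three wells empty: (595,85), (675,165) and (670,245). The pink and green ones are look-alikes, and the black one with a red side is the reel. 

Plan:
- Use a 45° closing axis everywhere, which stays clear of all neighbours.
- Lift over the rail, whose top is at about z 0.26, and start with C.

```bash
python3 -m jog '[{"z":-0.06,"rz":10.35,"fingers":0.085},{"z":-0.06,"rz":10.35},{"x":-0.056,"y":-0.0192},{"x":-0.056,"y":-0.0192},{"x":-0.056,"y":-0.0192},{"x":-0.056,"y":-0.0192},{"x":-0.056,"y":-0.0192},{"x":-0.056,"y":-0.0192}]' 40
cat >> h.py <<'E'
def go(X,Y,Z):
    from scipy.spatial.transform import Rotation as R
    o=r.get_obs();T=R.from_rotvec(o["orientation"])
    M=T.as_matrix();print("tcp",o["tcp_pos"].round(4),"yaz",np.degrees(np.arctan2(M[1,1],M[0,1])).round(2),"tilt",np.degrees(np.arccos(-M[2,2])).round(2))
    print("tool shift mm",(T.inv().apply(np.array([X,Y,Z])-o["tcp_pos"])*1000).round(1),"grip",o["grip_width"],o["gripper_force"],"F",o["contact_force"].round(1),o["clock"])
E
python3 -c "from h import *;go(.434,.296,.032)"
```

```text
tcp [0.2782 0.615  0.2313] yaz 65.66 tilt 0.0
tool shift mm [-273.5 -226.5  199.3] grip 0.08521404039672757 0.0 F [ 0.3 -0.5 -0.3] 1.0validation failed for argument at $[0]...
```

```bash
python3 -m jog '[{"fingers":0.085,"x":0,"y":0,"z":-0.06,"rx":0,"ry":0,"rz":10.35}]' 40
```

```text
clock: 1.12
tcp_pos: [0.2771, 0.6122, 0.2866]
orientation: [-0.942, -2.996, 0.017]
contact_force: [0.8, 0.5, 0.6]
grip_width: 0.0852
gripper_force: 0.0
```

All the keys are required.

```bash
python3 -m jog '[{"fingers":0.085,"x":0,"y":0,"z":-0.06,"rx":0,"ry":0,"rz":10.35},{"fingers":0.085,"x":-0.056,"y":-0.0192,"z":0,"rx":0,"ry":0,"rz":0},{"fingers":0.085,"x":-0.056,"y":-0.0192,"z":0,"rx":0,"ry":0,"rz":0},{"fingers":0.085,"x":-0.056,"y":-0.0192,"z":0,"rx":0,"ry":0,"rz":0},{"fingers":0.085,"x":-0.056,"y":-0.0192,"z":0,"rx":0,"ry":0,"rz":0},{"fingers":0.085,"x":-0.056,"y":-0.0192,"z":0,"rx":0,"ry":0,"rz":0},{"fingers":0.085,"x":-0.056,"y":-0.0192,"z":0,"rx":0,"ry":0,"rz":0},{"fingers":0.085,"x":0,"y":0,"z":0,"rx":0,"ry":0,"rz":0}]' 40
python3 -c "from h import *;go(.434,.296,.032)"
```

```text
clock: 2.12
tcp_pos: [0.4368, 0.2906, 0.352]
orientation: [1.216, 2.895, 0.0]
contact_force: [-0.8, 1.0, 0.3]
grip_width: 0.0846
gripper_force: 0.0
tcp [0.4368 0.2906 0.352 ] yaz 44.42 tilt 0.09
tool shift mm [  6.3   1.5 320. ] grip 0.0845911992170697 0.0 F [-0.8  1.   0.3] 2.125
```

```bash
python3 -m jog '[{"fingers":0.085,"x":0.0063,"y":0.0015,"z":0.06,"rx":0,"ry":0,"rz":0},{"fingers":0.085,"x":0,"y":0,"z":0.06,"rx":0,"ry":0,"rz":0},{"fingers":0.085,"x":0,"y":0,"z":0.06,"rx":0,"ry":0,"rz":0},{"fingers":0.085,"x":0,"y":0,"z":0.05,"rx":0,"ry":0,"rz":0},{"fingers":0.085,"x":0,"y":0,"z":0.02,"rx":0,"ry":0,"rz":0},{"fingers":0.085,"x":0,"y":0,"z":0,"rx":0,"ry":0,"rz":0}]' 40
python3 - <<'E'
from h import *
go(.434,.296,.032)
for c in("top","side"):
    p,d=r.grab_frame(c);a=p[170:260,110:240] if c=="top" else p[130:220,160:290]
    cv2.imwrite(f"pics/{c}1.png",cv2.resize(a[:,:,::-1],None,fx=3,fy=3,interpolation=cv2.INTER_CUBIC))
a=cv2.hconcat([cv2.imread("pics/top1.png"),cv2.imread("pics/side1.png")]);cv2.imwrite("pics/b1.png",a)
E
```

```text
clock: 2.88
tcp_pos: [0.4293, 0.3016, 0.0998]
orientation: [-1.201, -2.901, 0.005]
contact_force: [0.6, 0.0, 0.7]
grip_width: 0.0851
gripper_force: 0.0
tcp [0.4293 0.3016 0.0998] yaz 45.03 tilt 0.2
tool shift mm [-7.3 -0.4 67.8] grip 0.08508272841239616 0.0 F [0.6 0.  0.7] 2.875
```

View pics/b1.png

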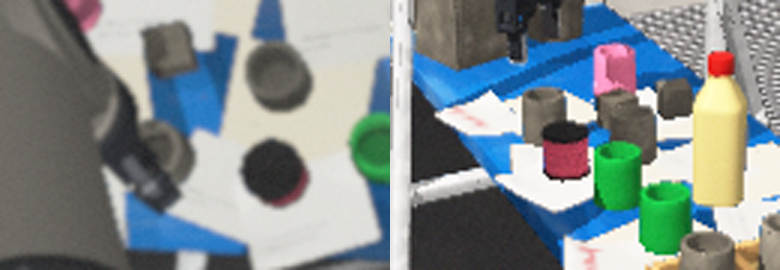

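Run:
```python
from h import *
def proj(c,X):
    k=r.get_calibration(c);E=np.linalg.inv(k["extrinsics"]);q=k["mtx"]@(E[:3,:3]@np.array(X)+E[:3,3]);return (q[:2]/q[2]).round(1)
t=r.get_obs()["tcp_pos"];u=np.array([.7071,.7071,0])
for c,o in(("top",(110,170)),("side",(160,130))):
    for n,X in(("tcp",t),("f+",t+.045*u),("f-",t-.045*u),("cupC",[.434,.296,.058])):
        p=proj(c,X);print(c,n,p,(p-o)*3+([390,0] if c=="side" else [0,0]))
```

```text
top tcp [153.2 217.8] [129.6 143.4]
top f+ [141.8 204.5] [ 95.4 103.5]
top f- [164.8 231.2] [164.4 183.6]
top cupC [159.9 219.5] [149.7 148.5]
side tcp [208.2 150.3] [534.6  60.9]
side f+ [213.4 146.2] [550.2  48.6]
side f- [202.8 154.6] [518.4  73.8]
side cupC [210.2 162. ] [540.6  96. ]
```

The near finger shows at crop (165,185) in the top view and (515,60) in the side view. Both match the projection, so I correct x and descend.

```bash
python3 -m jog '[{"fingers":0.085,"x":-0.0073,"y":-0.0004,"z":0,"rx":0,"ry":0,"rz":0},{"fingers":0.085,"x":0,"y":0,"z":0.034,"rx":0,"ry":0,"rz":0},{"fingers":0.085,"x":0,"y":0,"z":0.034,"rx":0,"ry":0,"rz":0},{"fingers":0.085,"x":0,"y":0,"z":0,"rx":0,"ry":0,"rz":0},{"fingers":0.045,"x":0,"y":0,"z":0,"rx":0,"ry":0,"rz":0},{"fingers":0.045,"x":0,"y":0,"z":0,"rx":0,"ry":0,"rz":0},{"fingers":0.045,"x":0,"y":0,"z":0,"rx":0,"ry":0,"rz":0},{"fingers":0.045,"x":0,"y":0,"z":0,"rx":0,"ry":0,"rz":0}]' 40
python3 -c "from h import *;go(.434,.296,.032)"
```

```text
clock: 3.98
tcp_pos: [0.4367, 0.2966, 0.0353]
orientation: [1.203, 2.901, 0.004]
contact_force: [-1.9, -2.2, 6.9]
grip_width: 0.0519
gripper_force: 41.2
tcp [0.4367 0.2966 0.0353] yaz 44.94 tilt 0.18
tool shift mm [ 1.4 -2.4  3.3] grip 0.05194867980215088 41.15306658495683 F [-1.9 -2.2  6.9] 3.975
```

```bash
python3 -m jog '[{"fingers":0.045,"x":0,"y":0,"z":-0.02,"rx":0,"ry":0,"rz":0},{"fingers":0.045,"x":0,"y":0,"z":-0.04,"rx":0,"ry":0,"rz":0},{"fingers":0.045,"x":0,"y":0,"z":0,"rx":0,"ry":0,"rz":0}]' 40
python3 - <<'E'
from h import *
go(.434,.296,.092)
L=[]
for c in("top","side"):
    p,d=r.grab_frame(c);a=p[170:260,110:240] if c=="top" else p[130:220,160:290]
    L.append(cv2.resize(a[:,:,::-1],None,fx=3,fy=3,interpolation=cv2.INTER_CUBIC))
cv2.imwrite("pics/b2.png",cv2.hconcat(L))
E
```

```text
clock: 4.35
tcp_pos: [0.4377, 0.2975, 0.0968]
orientation: [1.202, 2.899, 0.01]
contact_force: [-0.5, 0.3, -1.3]
grip_width: 0.0522
gripper_force: 43.0
tcp [0.4377 0.2975 0.0968] yaz 44.95 tilt 0.41
tool shift mm [ 1.5 -3.8  4.8] grip 0.05220985110361024 43.01286798945512 F [-0.5  0.3 -1.3] 4.35
```

View pics/b2.png

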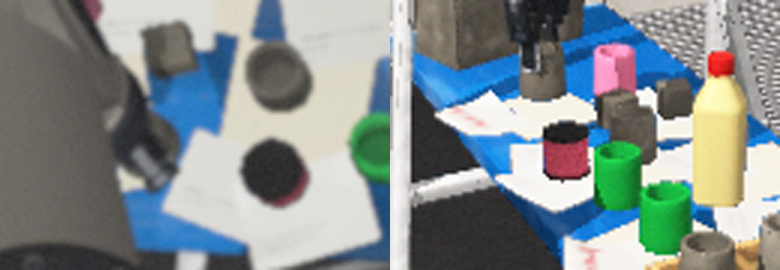

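```bash
cat >> h.py <<'E'
def proj(c,X):
    k=r.get_calibration(c);E=np.linalg.inv(k["extrinsics"]);q=k["mtx"]@(E[:3,:3]@np.array(X)+E[:3,3]);return (q[:2]/q[2]).round(1)
E
python3 - <<'E'
from h import *
t=r.get_obs()["tcp_pos"];x=np.array([-.7071,.7071,0]);
for e in(-.02,-.01,0,.01):
    X=t+e*x; B=X.copy();B[2]=.075
    print(e,"side",(proj("side",B)-[160,130])*3+[390,0],"top rim",(proj("top",[X[0],X[1],.123])-[110,170])*3)
for c in("side","top"):
    p,d=r.grab_frame(c);W=cloud(c,d)
    m=(np.hypot(W[...,0]-t[0],W[...,1]-t[1])<.06)&(W[...,2]>.062)&(W[...,2]<.085 if c=="side" else W[...,2]<.135)
    q=W[m];print(c,m.sum(),q.min(0).round(3),q.max(0).round(3))
    if c=="side":
        # fit circle radius .0285
        from scipy.optimize import least_squares
        s=least_squares(lambda v:np.hypot(q[:,0]-v[0],q[:,1]-v[1])-.0285,t[:2]+[0,.0],loss="soft_l1",f_scale=.003);print("fit",s.x,np.sqrt((s.fun**2).mean()),"rel",s.x-t[:2])
E
```

```text
-0.02 side [556.2  84.6] top rim [150.9 117.3]
-0.01 side [548.7  83.7] top rim [141.3 125.4]
0 side [541.2  82.8] top rim [131.7 133.8]
0.01 side [533.7  81.6] top rim [122.1 141.9]
side 93 [0.407 0.26  0.062] [0.461 0.303 0.085]
fit [0.43616982 0.29713968] 0.003063200474203286 rel [0.00044763 0.00092674]
top 118 [0.405 0.264 0.062] [0.454 0.309 0.12 ]
```

The cup is centred in the grip: the side depth fit is within 1 mm of the TCP. Lift, then carry it to the well at (0.441,-0.228).

```bash
python3 -m jog '[{"fingers":0.045,"x":0,"y":0,"z":-0.06,"rx":0,"ry":0,"rz":0},{"fingers":0.045,"x":0,"y":0,"z":-0.06,"rx":0,"ry":0,"rz":0},{"fingers":0.045,"x":-0.0415,"y":-0.041,"z":0,"rx":0,"ry":0,"rz":0},{"fingers":0.045,"x":-0.0415,"y":-0.041,"z":0,"rx":0,"ry":0,"rz":0},{"fingers":0.045,"x":-0.0415,"y":-0.041,"z":0,"rx":0,"ry":0,"rz":0},{"fingers":0.045,"x":-0.0415,"y":-0.041,"z":0,"rx":0,"ry":0,"rz":0},{"fingers":0.045,"x":-0.0415,"y":-0.041,"z":0,"rx":0,"ry":0,"rz":0},{"fingers":0.045,"x":-0.0415,"y":-0.041,"z":0,"rx":0,"ry":0,"rz":0}]' 40
python3 -m jog '[{"fingers":0.045,"x":-0.0415,"y":-0.041,"z":0,"rx":0,"ry":0,"rz":0},{"fingers":0.045,"x":-0.0415,"y":-0.041,"z":0,"rx":0,"ry":0,"rz":0},{"fingers":0.045,"x":-0.0415,"y":-0.041,"z":0,"rx":0,"ry":0,"rz":0},{"fingers":0.045,"x":0,"y":0,"z":0,"rx":0,"ry":0,"rz":0},{"fingers":0.045,"x":0,"y":0,"z":0,"rx":0,"ry":0,"rz":0}]' 40
python3 -c "from h import *;go(.441,-.228,.043)"
```

```text
clock: 5.55
tcp_pos: [0.4366, -0.0559, 0.2126]
orientation: [-1.202, -2.901, 0.001]
contact_force: [1.3, -0.4, -2.2]
grip_width: 0.0523
gripper_force: 43.3
clock: 6.18
tcp_pos: [0.4378, -0.2285, 0.2123]
orientation: [-1.203, -2.9, 0.0]
contact_force: [0.0, -0.3, -1.1]
grip_width: 0.052
gripper_force: 43.3
tcp [ 0.4378 -0.2285  0.2123] yaz 44.93 tilt 0.13
tool shift mm [ -2.3   2.8 169.3] grip 0.05200998899026505 43.31437251079478 F [ 0.  -0.3 -1.1] 6.175
```

```bash
python3 -m jog '[{"fingers":0.045,"x":-0.0023,"y":0.0028,"z":0.05,"rx":0,"ry":0,"rz":0},{"fingers":0.045,"x":0,"y":0,"z":0.045,"rx":0,"ry":0,"rz":0},{"fingers":0.045,"x":0,"y":0,"z":0.035,"rx":0,"ry":0,"rz":0},{"fingers":0.045,"x":0,"y":0,"z":0,"rx":0,"ry":0,"rz":0},{"fingers":0.045,"x":0,"y":0,"z":0,"rx":0,"ry":0,"rz":0}]' 40
python3 - <<'E'
from h import *
go(.441,-.228,.0433)
L=[]
for c in("top","side"):
    p,d=r.grab_frame(c);a=p[140:260,290:410] if c=="top" else p[170:260,220:360]
    L.append(cv2.resize(a[:,:,::-1],(380,340),interpolation=cv2.INTER_CUBIC))
cv2.imwrite("pics/b3.png",cv2.hconcat(L))
E
```

```text
clock: 6.8
tcp_pos: [0.4428, -0.2282, 0.0842]
orientation: [1.201, 2.902, 0.001]
contact_force: [1.3, -0.2, -1.9]
grip_width: 0.0519
gripper_force: 43.3
tcp [ 0.4428 -0.2282  0.0842] yaz 45.03 tilt 0.05
tool shift mm [ 1.4 -1.2 40.9] grip 0.051948459478826016 43.32466378575191 F [ 1.3 -0.2 -1.9] 6.8
```

View pics/b3.png

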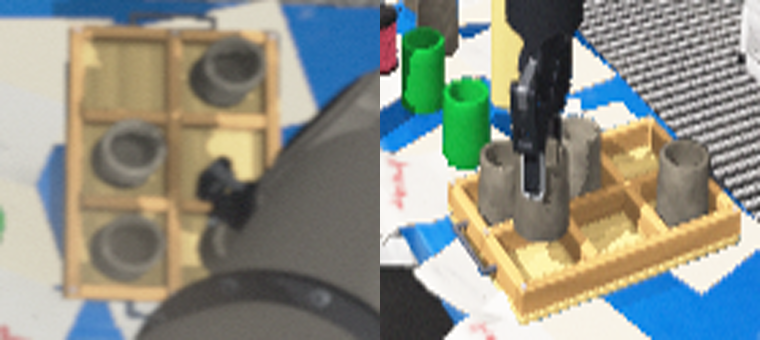

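The cup at (542,200) in the side crop hangs over the front empty well as intended. Lower it gently.

```bash
python3 -m jog '[{"fingers":0.045,"x":0.0014,"y":-0.0012,"z":0.02,"rx":0,"ry":0,"rz":0},{"fingers":0.045,"x":0,"y":0,"z":0.012,"rx":0,"ry":0,"rz":0},{"fingers":0.045,"x":0,"y":0,"z":0.003,"rx":0,"ry":0,"rz":0},{"fingers":0.045,"x":0,"y":0,"z":0.002,"rx":0,"ry":0,"rz":0},{"fingers":0.045,"x":0,"y":0,"z":0,"rx":0,"ry":0,"rz":0}]' 40
python3 -c "from h import *;go(.441,-.228,.0433)"
```

```text
clock: 7.52
tcp_pos: [0.4404, -0.2287, 0.0466]
orientation: [1.203, 2.901, 0.0]
contact_force: [-0.5, 1.3, -1.4]
grip_width: 0.0519
gripper_force: 43.3
tcp [ 0.4404 -0.2287  0.0466] yaz 44.95 tilt 0.03
tool shift mm [0.1 0.9 3.3] grip 0.051919689307974796 43.29625282989582 F [-0.5  1.3 -1.4] 7.525
```

```bash
python3 -m jog '[{"fingers":0.045,"x":0,"y":0,"z":0.0015,"rx":0,"ry":0,"rz":0},{"fingers":0.045,"x":0,"y":0,"z":0.0015,"rx":0,"ry":0,"rz":0},{"fingers":0.045,"x":0,"y":0,"z":0.0005,"rx":0,"ry":0,"rz":0},{"fingers":0.045,"x":0,"y":0,"z":0,"rx":0,"ry":0,"rz":0}]' 40
```

```text
clock: 8.02
tcp_pos: [0.4404, -0.2287, 0.0434]
orientation: [1.203, 2.902, 0.001]
contact_force: [-1.5, 0.5, 7.4]
grip_width: 0.052
gripper_force: 44.3
```

The force is 7.4 N, so the cup is on the floor. Release, rise, and head for B at (0.509,0.194).

```bash
python3 -m jog '[{"fingers":0.06,"x":0,"y":0,"z":0,"rx":0,"ry":0,"rz":0},{"fingers":0.085,"x":0,"y":0,"z":0,"rx":0,"ry":0,"rz":0},{"fingers":0.085,"x":0,"y":0,"z":0,"rx":0,"ry":0,"rz":0},{"fingers":0.085,"x":0,"y":0,"z":0,"rx":0,"ry":0,"rz":0},{"fingers":0.085,"x":0,"y":0,"z":-0.02,"rx":0,"ry":0,"rz":0},{"fingers":0.085,"x":0,"y":0,"z":-0.06,"rx":0,"ry":0,"rz":0},{"fingers":0.085,"x":0,"y":0,"z":-0.06,"rx":0,"ry":0,"rz":0},{"fingers":0.085,"x":0,"y":0,"z":-0.04,"rx":0,"ry":0,"rz":0}]' 40
python3 -c "from h import *;go(.509,.194,.22)"
```

```text
clock: 9.02
tcp_pos: [0.4406, -0.2291, 0.2253]
orientation: [1.203, 2.9, 0.001]
contact_force: [0.8, 0.8, -0.3]
grip_width: 0.0851
gripper_force: 0.0
tcp [ 0.4406 -0.2291  0.2253] yaz 44.94 tilt 0.14
tool shift mm [251.2 347.2   5.3] grip 0.0851071902150464 0.0 F [ 0.8  0.8 -0.3] 9.025
```

```bash
python3 -m jog '[{"fingers":0.085,"x":0.0314,"y":0.0434,"z":0,"rx":0,"ry":0,"rz":0},{"fingers":0.085,"x":0.0314,"y":0.0434,"z":0,"rx":0,"ry":0,"rz":0},{"fingers":0.085,"x":0.0314,"y":0.0434,"z":0,"rx":0,"ry":0,"rz":0},{"fingers":0.085,"x":0.0314,"y":0.0434,"z":0,"rx":0,"ry":0,"rz":0},{"fingers":0.085,"x":0.0314,"y":0.0434,"z":0,"rx":0,"ry":0,"rz":0},{"fingers":0.085,"x":0.0314,"y":0.0434,"z":0,"rx":0,"ry":0,"rz":0},{"fingers":0.085,"x":0.0314,"y":0.0434,"z":0,"rx":0,"ry":0,"rz":0},{"fingers":0.085,"x":0.0314,"y":0.0434,"z":0,"rx":0,"ry":0,"rz":0}]' 40
python3 -m jog '[{"fingers":0.085,"x":0,"y":0,"z":0.05,"rx":0,"ry":0,"rz":0},{"fingers":0.085,"x":0,"y":0,"z":0.05,"rx":0,"ry":0,"rz":0},{"fingers":0.085,"x":0,"y":0,"z":0,"rx":0,"ry":0,"rz":0},{"fingers":0.085,"x":0,"y":0,"z":0,"rx":0,"ry":0,"rz":0}]' 40
python3 -c "from h import *;go(.509,.194,.034)"
```

```text
clock: 10.02
tcp_pos: [0.5083, 0.1961, 0.2228]
orientation: [-1.203, -2.902, -0.0]
contact_force: [0.9, -0.5, 0.1]
grip_width: 0.0852
gripper_force: 0.0
clock: 10.52
tcp_pos: [0.5094, 0.1945, 0.1243]
orientation: [1.204, 2.901, 0.002]
contact_force: [0.0, -0.2, 0.2]
grip_width: 0.0851
gripper_force: 0.0
tcp [0.5094 0.1945 0.1243] yaz 44.92 tilt 0.1
tool shift mm [-0.  -0.8 90.3] grip 0.08512195474325134 0.0 F [ 0.  -0.2  0.2] 10.525
```

```bash
python3 -m jog '[{"fingers":0.085,"x":0,"y":-0.0008,"z":0.03,"rx":0,"ry":0,"rz":0},{"fingers":0.085,"x":0,"y":0,"z":0.03,"rx":0,"ry":0,"rz":0},{"fingers":0.085,"x":0,"y":0,"z":0.03,"rx":0,"ry":0,"rz":0},{"fingers":0.085,"x":0,"y":0,"z":0,"rx":0,"ry":0,"rz":0},{"fingers":0.045,"x":0,"y":0,"z":0,"rx":0,"ry":0,"rz":0},{"fingers":0.045,"x":0,"y":0,"z":0,"rx":0,"ry":0,"rz":0},{"fingers":0.045,"x":0,"y":0,"z":0,"rx":0,"ry":0,"rz":0},{"fingers":0.045,"x":0,"y":0,"z":0,"rx":0,"ry":0,"rz":0}]' 40
python3 -c "from h import *;go(.525,-.227,.034)"
```

```text
clock: 11.52
tcp_pos: [0.5095, 0.1947, 0.0352]
orientation: [1.202, 2.9, 0.005]
contact_force: [-0.5, 0.1, 10.6]
grip_width: 0.0516
gripper_force: 40.4
tcp [0.5095 0.1947 0.0352] yaz 44.96 tilt 0.23
tool shift mm [-3.094e+02 -2.870e+02  3.000e-01] grip 0.05164417579634118 40.42652981660012 F [-0.5  0.1 10.6] 11.525
```

```bash
python3 -m jog '[{"fingers":0.045,"x":0,"y":0,"z":-0.04,"rx":0,"ry":0,"rz":0},{"fingers":0.045,"x":0,"y":0,"z":-0.06,"rx":0,"ry":0,"rz":0},{"fingers":0.045,"x":0,"y":0,"z":-0.06,"rx":0,"ry":0,"rz":0},{"fingers":0.045,"x":0,"y":0,"z":-0.06,"rx":0,"ry":0,"rz":0},{"fingers":0.045,"x":-0.0442,"y":-0.041,"z":0,"rx":0,"ry":0,"rz":0},{"fingers":0.045,"x":-0.0442,"y":-0.041,"z":0,"rx":0,"ry":0,"rz":0},{"fingers":0.045,"x":-0.0442,"y":-0.041,"z":0,"rx":0,"ry":0,"rz":0},{"fingers":0.045,"x":-0.0442,"y":-0.041,"z":0,"rx":0,"ry":0,"rz":0}]' 40
python3 -m jog '[{"fingers":0.045,"x":-0.0442,"y":-0.041,"z":0,"rx":0,"ry":0,"rz":0},{"fingers":0.045,"x":-0.0442,"y":-0.041,"z":0,"rx":0,"ry":0,"rz":0},{"fingers":0.045,"x":-0.0442,"y":-0.041,"z":0,"rx":0,"ry":0,"rz":0},{"fingers":0.045,"x":0,"y":0,"z":0.05,"rx":0,"ry":0,"rz":0},{"fingers":0.045,"x":0,"y":0,"z":0.05,"rx":0,"ry":0,"rz":0},{"fingers":0.045,"x":0,"y":0,"z":0.04,"rx":0,"ry":0,"rz":0},{"fingers":0.045,"x":0,"y":0,"z":0,"rx":0,"ry":0,"rz":0},{"fingers":0.045,"x":0,"y":0,"z":0,"rx":0,"ry":0,"rz":0}]' 40
python3 -c "from h import *;go(.525,-.227,.0432)"
```

```text
clock: 12.52
tcp_pos: [0.5162, -0.0489, 0.2538]
orientation: [1.203, 2.901, 0.002]
contact_force: [1.9, 1.5, -2.6]
grip_width: 0.0516
gripper_force: 44.4
clock: 13.52
tcp_pos: [0.5243, -0.2284, 0.1147]
orientation: [1.203, 2.9, 0.0]
contact_force: [0.4, 0.3, -2.0]
grip_width: 0.0517
gripper_force: 44.4
tcp [ 0.5243 -0.2284  0.1147] yaz 44.95 tilt 0.14
tool shift mm [ 0.6  1.4 71.5] grip 0.05168326206617647 44.41174859824969 F [ 0.4  0.3 -2. ] 13.525
```

```bash
python3 -m jog '[{"fingers":0.045,"x":0.0006,"y":0.0014,"z":0.03,"rx":0,"ry":0,"rz":0},{"fingers":0.045,"x":0,"y":0,"z":0.03,"rx":0,"ry":0,"rz":0},{"fingers":0.045,"x":0,"y":0,"z":0.005,"rx":0,"ry":0,"rz":0},{"fingers":0.045,"x":0,"y":0,"z":0.0025,"rx":0,"ry":0,"rz":0},{"fingers":0.045,"x":0,"y":0,"z":0.0015,"rx":0,"ry":0,"rz":0},{"fingers":0.045,"x":0,"y":0,"z":0,"rx":0,"ry":0,"rz":0}]' 40
python3 -c "from h import *;go(.525,-.227,.0432)"
```

```text
clock: 14.28
tcp_pos: [0.5244, -0.2266, 0.0447]
orientation: [1.203, 2.901, 0.0]
contact_force: [0.2, -0.1, -2.4]
grip_width: 0.0516
gripper_force: 44.4
tcp [ 0.5244 -0.2266  0.0447] yaz 44.96 tilt 0.08
tool shift mm [-0.7  0.1  1.5] grip 0.05163524396168545 44.403602553320525 F [ 0.2 -0.1 -2.4] 14.275
```

```bash
python3 -m jog '[{"fingers":0.045,"x":0,"y":0,"z":0.001,"rx":0,"ry":0,"rz":0},{"fingers":0.045,"x":0,"y":0,"z":0.001,"rx":0,"ry":0,"rz":0},{"fingers":0.045,"x":0,"y":0,"z":0,"rx":0,"ry":0,"rz":0}]' 40
```

```text
clock: 14.65
tcp_pos: [0.5242, -0.2265, 0.0433]
orientation: [1.203, 2.901, 0.002]
contact_force: [-3.9, 2.8, 13.9]
grip_width: 0.0515
gripper_force: 46.1
```

The cup is down. Release, rise, and go to A (0.619,0.197).

```bash
python3 -m jog '[{"fingers":0.06,"x":0,"y":0,"z":0,"rx":0,"ry":0,"rz":0},{"fingers":0.085,"x":0,"y":0,"z":0,"rx":0,"ry":0,"rz":0},{"fingers":0.085,"x":0,"y":0,"z":0,"rx":0,"ry":0,"rz":0},{"fingers":0.085,"x":0,"y":0,"z":0,"rx":0,"ry":0,"rz":0},{"fingers":0.085,"x":0,"y":0,"z":-0.02,"rx":0,"ry":0,"rz":0},{"fingers":0.085,"x":0,"y":0,"z":-0.06,"rx":0,"ry":0,"rz":0},{"fingers":0.085,"x":0,"y":0,"z":-0.06,"rx":0,"ry":0,"rz":0},{"fingers":0.085,"x":0,"y":0,"z":-0.06,"rx":0,"ry":0,"rz":0}]' 40
python3 -c "from h import *;go(.619,.197,.24)"
```

```text
clock: 15.65
tcp_pos: [0.5235, -0.2266, 0.245]
orientation: [1.204, 2.901, 0.0]
contact_force: [1.4, -0.3, -0.5]
grip_width: 0.0852
gripper_force: 0.0
tcp [ 0.5235 -0.2266  0.245 ] yaz 44.92 tilt 0.05
tool shift mm [232.5 366.7   5. ] grip 0.08516642383974814 0.0 F [ 1.4 -0.3 -0.5] 15.65
```

```bash
python3 -m jog '[{"fingers":0.085,"x":0.029,"y":0.0458,"z":0,"rx":0,"ry":0,"rz":0},{"fingers":0.085,"x":0.029,"y":0.0458,"z":0,"rx":0,"ry":0,"rz":0},{"fingers":0.085,"x":0.029,"y":0.0458,"z":0,"rx":0,"ry":0,"rz":0},{"fingers":0.085,"x":0.029,"y":0.0458,"z":0,"rx":0,"ry":0,"rz":0},{"fingers":0.085,"x":0.029,"y":0.0458,"z":0,"rx":0,"ry":0,"rz":0},{"fingers":0.085,"x":0.029,"y":0.0458,"z":0,"rx":0,"ry":0,"rz":0},{"fingers":0.085,"x":0.029,"y":0.0458,"z":0,"rx":0,"ry":0,"rz":0},{"fingers":0.085,"x":0.029,"y":0.0458,"z":0,"rx":0,"ry":0,"rz":0}]' 40
python3 -m jog '[{"fingers":0.085,"x":0,"y":0,"z":0.06,"rx":0,"ry":0,"rz":0},{"fingers":0.085,"x":0,"y":0,"z":0.06,"rx":0,"ry":0,"rz":0},{"fingers":0.085,"x":0,"y":0,"z":0,"rx":0,"ry":0,"rz":0},{"fingers":0.085,"x":0,"y":0,"z":0,"rx":0,"ry":0,"rz":0}]' 40
python3 - <<'E'
from h import *
go(.619,.197,.035)
p,d=r.grab_frame("top");cv2.imwrite("pics/b4.png",cv2.resize(p[130:260,100:400,::-1],None,fx=2.6,fy=2.6,interpolation=cv2.INTER_CUBIC))
W=cloud("top",d)
for c in((.441,-.228),(.525,-.227),(.439,-.146),(.528,-.144),(.613,-.228)):
    m=(np.hypot(W[...,0]-c[0],W[...,1]-c[1])<.04)&(W[...,2]>.055);t=W[m]
    (x,y),R=cv2.minEnclosingCircle(t[:,:2].astype(np.float32));print(c,np.round([x,y,R,np.median(t[:,2]),t[:,2].std()],4))
E
```

```text
clock: 16.65
tcp_pos: [0.6195, 0.1981, 0.2434]
orientation: [1.204, 2.901, 0.001]
contact_force: [-0.4, -0.1, 0.1]
grip_width: 0.0849
gripper_force: 0.0
clock: 17.15
tcp_pos: [0.6209, 0.1966, 0.1247]
orientation: [1.203, 2.899, 0.003]
contact_force: [-0.0, -0.5, 0.4]
grip_width: 0.0851
gripper_force: 0.0
tcp [0.6209 0.1966 0.1247] yaz 44.92 tilt 0.19
tool shift mm [ 1.8 -1.3 89.7] grip 0.08505859650979816 0.0 F [-0.  -0.5  0.4] 17.15
(0.441, -0.228) [ 0.4387 -0.2287  0.0275  0.0643  0.0029]
(0.525, -0.227) [ 0.5215 -0.2267  0.0276  0.0659  0.0039]
(0.439, -0.146) [ 0.4396 -0.1456  0.0268  0.0652  0.003 ]
(0.528, -0.144) [ 0.5279 -0.1439  0.027   0.0662  0.0037]
(0.613, -0.228) [ 0.6124 -0.2276  0.0276  0.0639  0.0032]
```

View pics/b4.png

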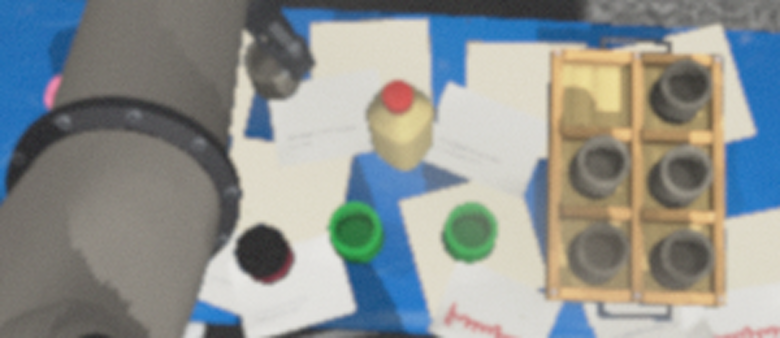

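Both placed cups sit flat at (680,178) and (682,257), with rim heights of 64–66 mm like the packed ones. Only the well at (595,85) is still empty. Grasp A at (275,68).

```bash
python3 -m jog '[{"fingers":0.085,"x":0.0018,"y":-0.0013,"z":0.03,"rx":0,"ry":0,"rz":0},{"fingers":0.085,"x":0,"y":0,"z":0.03,"rx":0,"ry":0,"rz":0},{"fingers":0.085,"x":0,"y":0,"z":0.03,"rx":0,"ry":0,"rz":0},{"fingers":0.085,"x":0,"y":0,"z":0,"rx":0,"ry":0,"rz":0},{"fingers":0.045,"x":0,"y":0,"z":0,"rx":0,"ry":0,"rz":0},{"fingers":0.045,"x":0,"y":0,"z":0,"rx":0,"ry":0,"rz":0},{"fingers":0.045,"x":0,"y":0,"z":0,"rx":0,"ry":0,"rz":0},{"fingers":0.045,"x":0,"y":0,"z":0,"rx":0,"ry":0,"rz":0}]' 40
python3 -c "from h import *;go(.609,-.143,.035)"
```

```text
clock: 18.2
tcp_pos: [0.6189, 0.1976, 0.0346]
orientation: [1.202, 2.899, 0.005]
contact_force: [-0.2, 0.5, 8.8]
grip_width: 0.0526
gripper_force: 41.2
tcp [0.6189 0.1976 0.0346] yaz 44.95 tilt 0.24
tool shift mm [-234.  -247.6   -1. ] grip 0.05256837377042198 41.19613680087582 F [-0.2  0.5  8.8] 18.2
```

```bash
python3 -m jog '[{"fingers":0.045,"x":0,"y":0,"z":-0.04,"rx":0,"ry":0,"rz":0},{"fingers":0.045,"x":0,"y":0,"z":-0.06,"rx":0,"ry":0,"rz":0},{"fingers":0.045,"x":0,"y":0,"z":-0.06,"rx":0,"ry":0,"rz":0},{"fingers":0.045,"x":0,"y":0,"z":-0.06,"rx":0,"ry":0,"rz":0},{"fingers":0.045,"x":-0.039,"y":-0.0413,"z":0,"rx":0,"ry":0,"rz":0},{"fingers":0.045,"x":-0.039,"y":-0.0413,"z":0,"rx":0,"ry":0,"rz":0},{"fingers":0.045,"x":-0.039,"y":-0.0413,"z":0,"rx":0,"ry":0,"rz":0},{"fingers":0.045,"x":-0.039,"y":-0.0413,"z":0,"rx":0,"ry":0,"rz":0}]' 40
python3 -m jog '[{"fingers":0.045,"x":-0.039,"y":-0.0413,"z":0,"rx":0,"ry":0,"rz":0},{"fingers":0.045,"x":-0.039,"y":-0.0413,"z":0,"rx":0,"ry":0,"rz":0},{"fingers":0.045,"x":0,"y":0,"z":0.05,"rx":0,"ry":0,"rz":0},{"fingers":0.045,"x":0,"y":0,"z":0.05,"rx":0,"ry":0,"rz":0},{"fingers":0.045,"x":0,"y":0,"z":0.04,"rx":0,"ry":0,"rz":0},{"fingers":0.045,"x":0,"y":0,"z":0,"rx":0,"ry":0,"rz":0},{"fingers":0.045,"x":0,"y":0,"z":0,"rx":0,"ry":0,"rz":0}]' 40
python3 -c "from h import *;go(.609,-.143,.0426)"
```

```text
clock: 19.2
tcp_pos: [0.6101, -0.032, 0.2531]
orientation: [1.203, 2.901, 0.002]
contact_force: [-0.4, 0.5, -2.7]
grip_width: 0.0524
gripper_force: 43.6
clock: 20.08
tcp_pos: [0.6082, -0.1442, 0.1139]
orientation: [1.203, 2.899, 0.001]
contact_force: [0.1, 0.3, -1.3]
grip_width: 0.0526
gripper_force: 43.6
tcp [ 0.6082 -0.1442  0.1139] yaz 44.94 tilt 0.16
tool shift mm [ 0.5  1.3 71.3] grip 0.05264142837158538 43.62147852549981 F [ 0.1  0.3 -1.3] 20.075
```

```bash
python3 -m jog '[{"fingers":0.045,"x":0.0005,"y":0.0013,"z":0.03,"rx":0,"ry":0,"rz":0},{"fingers":0.045,"x":0,"y":0,"z":0.03,"rx":0,"ry":0,"rz":0},{"fingers":0.045,"x":0,"y":0,"z":0.005,"rx":0,"ry":0,"rz":0},{"fingers":0.045,"x":0,"y":0,"z":0.0025,"rx":0,"ry":0,"rz":0},{"fingers":0.045,"x":0,"y":0,"z":0.0015,"rx":0,"ry":0,"rz":0},{"fingers":0.045,"x":0,"y":0,"z":0.001,"rx":0,"ry":0,"rz":0},{"fingers":0.045,"x":0,"y":0,"z":0,"rx":0,"ry":0,"rz":0}]' 40
```

```text
clock: 20.95
tcp_pos: [0.6083, -0.1425, 0.0428]
orientation: [1.203, 2.901, 0.001]
contact_force: [-0.3, 1.2, 4.8]
grip_width: 0.0526
gripper_force: 44.2
```

```bash
python3 -m jog '[{"fingers":0.045,"x":0,"y":0,"z":0.0005,"rx":0,"ry":0,"rz":0},{"fingers":0.06,"x":0,"y":0,"z":0,"rx":0,"ry":0,"rz":0},{"fingers":0.085,"x":0,"y":0,"z":0,"rx":0,"ry":0,"rz":0},{"fingers":0.085,"x":0,"y":0,"z":0,"rx":0,"ry":0,"rz":0},{"fingers":0.085,"x":0,"y":0,"z":0,"rx":0,"ry":0,"rz":0},{"fingers":0.085,"x":0,"y":0,"z":-0.02,"rx":0,"ry":0,"rz":0},{"fingers":0.085,"x":0,"y":0,"z":-0.06,"rx":0,"ry":0,"rz":0},{"fingers":0.085,"x":0,"y":0,"z":-0.06,"rx":0,"ry":0,"rz":0}]' 40
python3 -m jog '[{"fingers":0.085,"x":0,"y":0,"z":-0.06,"rx":0,"ry":0,"rz":0},{"fingers":0.085,"x":0.035,"y":0.035,"z":0,"rx":0,"ry":0,"rz":0},{"fingers":0.085,"x":0.035,"y":0.035,"z":0,"rx":0,"ry":0,"rz":0},{"fingers":0.085,"x":0.035,"y":0.035,"z":0,"rx":0,"ry":0,"rz":0},{"fingers":0.085,"x":0.035,"y":0.035,"z":0,"rx":0,"ry":0,"rz":0},{"fingers":0.085,"x":0.035,"y":0.035,"z":0,"rx":0,"ry":0,"rz":0},{"fingers":0.085,"x":0,"y":0,"z":0,"rx":0,"ry":0,"rz":0}]' 40
python3 - <<'E'
from h import *
L=[]
for c in("top","side"):
    p,d=r.grab_frame(c);a=p[135:260,110:395] if c=="top" else p[130:255,160:360]
    L.append(cv2.resize(a[:,:,::-1],(520,240) if c=="top" else (270,240)));
    if c=="top":
        W=cloud(c,d)
        for q in((.441,-.228),(.525,-.227),(.608,-.143)):
            m=(np.hypot(W[...,0]-q[0],W[...,1]-q[1])<.04)&(W[...,2]>.055);t=W[m]
            (x,y),R=cv2.minEnclosingCircle(t[:,:2].astype(np.float32));print(q,np.round([x,y,R,np.median(t[:,2]),t[:,2].std()],4))
cv2.imwrite("pics/b5.png",cv2.hconcat(L))
E
```

```text
clock: 21.95
tcp_pos: [0.6073, -0.1426, 0.1839]
orientation: [1.204, 2.902, -0.0]
contact_force: [1.4, 0.7, 1.0]
grip_width: 0.0848
gripper_force: 0.0
clock: 22.82
tcp_pos: [0.6074, 0.1109, 0.2421]
orientation: [-1.191, -2.906, -0.004]
contact_force: [-0.3, -0.9, -1.2]
grip_width: 0.0852
gripper_force: 0.0
(0.441, -0.228) [ 0.4378 -0.2295  0.0275  0.0647  0.0034]
(0.525, -0.227) [ 0.5208 -0.2273  0.0278  0.066   0.0036]
(0.608, -0.143) [ 0.6064 -0.1444  0.0274  0.0662  0.0037]
```

View pics/b5.png

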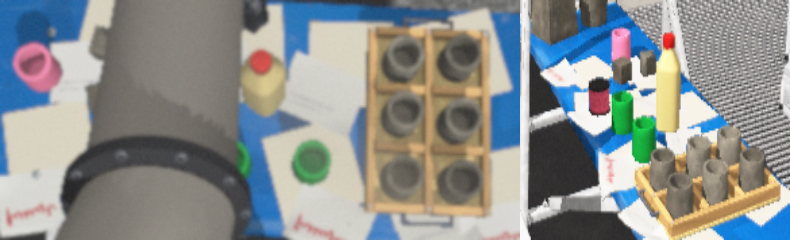

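All six wells hold one upright cup each. The bottle, reel, cubes and look-alikes are still standing, and the arm touches nothing.

```bash
python3 -c "from bench import r;print(r.hand_in())"
```

```text
the job is handed in; nothing more can be done
None
```

I set the three grey cups gently into the three empty wells and handed the job in at about 23 s; the last pictures show all six wells holding one upright cup each, and the bottle, reel and both cubes still standing.

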